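Lift the gravity latch and swing open the specimen locker's gate

TASK

Open the small specimen locker: lift the gravity latch bar by its knob until it is clear of its catch, without straining the catch, and swing the gate wide open. Then let the bar back down to rest, leave the gate standing open with nothing holding it, and leave the other things on the bench where they are.

Things in the scene. Friction and masses are not known exactly. Their poses are not given: they have to be found in the camera images.
- locker: Low box-shaped specimen locker bolted to the worktop, 144 x 224 x 104 mm high (x, y, z), clear roof and sides, gate in front, two lidded cups inside. Origin: centre of its underside; its x axis points from the front (gate side) to the back, z up, y along the front towards the hinge end (left, seen facing the gate).
- gate_hinge (a point): Point on the gate's vertical hinge axis, 94 mm above the worktop, at locker x -76, y +96 mm. The shut gate (188 mm long, 10 mm thick, top 100 mm above the worktop) runs from it along locker -y; its free end swings out to the front (locker -x). The hinge is stiff: the gate stays where it is left, and 1 to 2 N at the knob moves it.
- gate (a joint): Gate angle, rad: 0 shut, grows as it opens outward, end stop at 1.7.
- knob_grip (a point): Grip point on the latch bar's knob, an upright pillar 12 mm thick and 40 mm tall with an 18 mm wide, 5 mm thick head. On the pillar's axis, 30 mm above the bar's top edge, 20 mm below the head's top; 130 mm above the worktop with the bar down; 135 mm from the hinge along the gate. Grip from above, fingers closing along locker x; the round pillar may turn between the pads as the gate swings.
- latch (a joint): Latch bar angle, rad: 0 down on its own rest, grows as it is lifted, to 0.3 at most. The steel bar (8 mm thick, 12 mm high, about 1.5 N to lift at the knob) lies along the front of the gate and falls by its own weight. The pillar tilts with the bar: a firm grip that does not tilt with it (up to 0.2 rad) feels some N of false drag, which grows slowly; the buffer is a steep rise.
- latch_pin (a point): The bar's horizontal pivot pin on the gate, 30 mm from the hinge axis and 94 mm above the worktop. The knob is 105 mm from it, the catch 170 mm: each mm of knob rise lifts the bar 1.6 mm at the catch, and the grip point leans towards the hinge by 0.34 mm.
- keeper: Fixed dark rail on the post at the far end from the hinge (origin at locker x -73.5, y -104, z 74 mm) carrying the catch, a steel J 16 mm wide, 65 mm beyond the knob, top up to 148 mm above the worktop. Its upright lip, 4 mm thick, stands 2 mm in front of the bar and stops the gate. The catch sits at an unreported height that differs each time. Loading it over 8 N strains it.
- bar_end (a point): Bar centre in the catch, 94 mm above the worktop when down. It must rise 5 to 29 mm here (knob 3 to 18 mm; varies) to clear the lip, then go forward through a mouth 16 mm high for the 12 mm bar, roofed by a sprung rubber buffer: 4 mm to spare, 2.5 mm at the knob. Feel the buffer (9 N/mm; but 4 at a gripped knob) and ease back until it is just relieved; a resisted pull means still behind the lip.
- cup_a: Lidded specimen cup, 63 mm wide, 65 mm high, standing inside the locker at left; leave it. Origin: centre of its underside.
- cup_b: Lidded specimen cup, 63 mm wide, 65 mm high, standing inside the locker at right; leave it. Origin: centre of its underside.
- rack: Empty white wire tube rack, 41 x 121 x 66 mm, standing to the right of the locker; leave it. Origin: centre of its underside.
- carton: Upright reagent carton, 56 x 70 x 100 mm, standing to the left of the locker; leave it. Origin: centre of its underside.
- bottle_lyse: Brown reagent bottle, 52 mm wide, 105 mm high, among other bottles at the right; leave it. Origin: centre of its underside.
- slide_box: Flat slide box, 60 x 85 x 35 mm, on the left of the bench; leave it. Origin: centre of its underside.

How it is judged:
On the way, in this order (a step that is already met when the one before it is completed fails the run):
1. the latch bar is lifted while the gate is still shut (value of joint latch above 0.02 rad and value of joint gate below 0.03 rad), for 0.1 s.
2. the gate is swung wide open, 1.2 rad or more (value of joint gate above 1.2 rad), for 0.2 s.
At the end, for the whole second after the job is handed in: The gate stands open by 1.2 rad (about 70 degrees) or more and at rest, with the latch bar down on its rest (under 0.03 rad) (value of joint gate above 1.2 rad and velocity of joint gate between -0.05 and 0.05 rad/s and value of joint latch below 0.03 rad); the robot touches nothing.
It fails at once if the catch or its buffer is loaded with more than 8 N (contact force between anything else and keeper above 8 N).
It fails at once if the gate is flung open (faster than 3 rad/s) (velocity of joint gate above 3 rad/s).
It fails at once if a cup, the rack, the carton, the bottle or the slide box is moved by more than 20 mm (distance of any of cup_a, cup_b, rack, carton, bottle_lyse, slide_box from where it was at the start of the episode above 0.02 m).
It also fails if it takes over 72 s, if anything falls off the work surface, if the arm or the gripper's body presses on something with over 40 N, if the wrist force passes 120 N, or if a joint passes its speed limit or range.

ROBOT

A 6-joint arm with a two-finger parallel gripper is mounted at the origin on the work surface; the furniture and walls round the work are solid. World frame = base frame: x ahead of the robot, y to its left, z up, the work surface at z = 0. Lengths are in m, angles in rad, forces in N, time in s.
With the tool pointing down it reaches from about 0.375 to 0.975 m from the base axis. Payload 3.8 kg.
Tool frame: the origin (TCP) lies midway between the tips of the shut fingers; the grasp point (between the pads) lies 19 mm behind it (robot.grasp_offset is the distance from the TCP to the grasp point, in m); z points along the fingers, y is the line along which they close (so a half turn about z gives the same grasp; the last joint's range is limited). The gripper opens to 88 mm and grips with 3 to 60 N. Pads are 18 mm wide; open, the fingers measure 123 mm over their backs; the gripper's body (75 mm by 187 mm) begins 45 mm behind the grasp point.
Start: joints at [1.091, 0.264, 1.604, -0, 1.274, -0.037], TCP at [0.289, 0.61, 0.239] pointing down, gripper open.
Joint ranges: [-2.63, 2.63], [-0.94, 2.18], [0.31, 2.57], [-1.31, 4.45], [0, 2.66], [-2.55, 2.55]. Speed limits (rad/s): [2.57, 2.57, 3.14, 3.14, 3.14, 3.14].

INTERFACE

Orientations are given as [roll, pitch, yaw] about the fixed x, y, z axes, in that order (R = Rz(yaw) Ry(pitch) Rx(roll)).
In Python, from bench import state, vision, close_job, robot gives the robot as it stands. The module is installed in compiled form; this text tells all that it offers.
- The arm moves only by the shell command python3 -m crank 'ROWS' [FORCE]. ROWS is a JSON object of lists of equal length, an entry for each row: "travel": the shift along the tool's x, y, z in cm, a list of three; "rotation": the turn, a rotation vector about the tool's x, y, z in degrees, a list of three; "grip": the opening, from 0 (shut) to 1 (fully open). In form: {"travel": [[x, y, z], ...], "rotation": [[rx, ry, rz], ...], "grip": [grip, ...]}. A call has 1 to 5 rows; each row is the pose to reach, as a shift and turn from the pose commanded when the call began, along the tool's axes at that moment; what a row does not reach only later rows make up. A row lasts 1/12 s, in which the tool goes at most 41.7 mm and 7.16 degrees, less where a joint would pass 70% of its speed; a pose out of reach is approached as far as the arm can. A call with a gripper value outside its range is refused whole. The fingers move at their own pace and stop on an object; FORCE is the grip in N (left out, the last holds). Time passes only in rows, so rows that repeat a pose let the fingers close. It gives the time, the measured TCP pose, the force, the opening and the grip force at its end, in the units of the state.
- state(): the state, without advancing time (a new reading comes with each control period).
- vision.snapshot(name): name is "scene" or "top"; returns a dict with "img" (400x640x3 uint8, red, green, blue), "fovy" (degrees; the focal length in pixels is half the picture's height over the tangent of half this angle, whatever the lens; pixels are square), "cx", "cy" (the principal point, pixels), "extrinsics" (4x4, takes a point from camera to world coordinates). Camera axes: x right, y up, looking along -z (the intrinsics and any distortion apply to the point x, -y, -z); pixel columns grow to the right and rows downward; lengths in m; the calibration is good to about 2 mm. A picture is of the moment at which its call begins. There is no depth.
- close_job(): hands the job in; it is judged then, once.
The state is a dict: "time_s": time; "joint_positions": joint angles; "joint_velocities": joint speeds; "joint_torque": joint torques, N m; "tool_pos": TCP position; "tcp_rot": TCP orientation; "ft_force": force on the tool from outside, world axes, zero at the start; "ft_torque": the same for the moment, N m; "opening": opening from 0.0 (shut) to 1.0 (fully open); "grip_force": force on a finger pad.
Only numpy, scipy, OpenCV 4.12 (cv2) and the standard library are available. Lean on these libraries where they do the work, as an engineer would, in place of code of your own. Each camera call takes 0.05 s, during which the arm holds its last target. There are 200 camera calls.

## Working session

There is one attempt and no reset: what is moved stays moved. The work goes in short steps, Python scripts to look and compute and a shell command to move; the robot and the scene stay as the last step left them, time stands still between calls to the robot, and variables do not carry over. Pictures are saved under pics/ and viewed, at most 10 in all, crops included, and the job is handed in when it is done.

```bash
mkdir -p pics
python3 - <<'E'
from bench import state, vision, robot
import cv2
s=state(); print({k:s[k] for k in("time_s","tool_pos","tcp_rot","ft_force","opening")}, robot.grasp_offset)
for n in("scene","top"):
    d=vision.snapshot(n); cv2.imwrite(f"pics/{n}0.png",d["img"][:,:,::-1]); print(n,d["fovy"],d["cx"],d["cy"],d["extrinsics"].tolist() if hasattr(d["extrinsics"],"tolist") else d["extrinsics"],d.keys())
E
```

```text
{'time_s': 0.0, 'tool_pos': array([0.28888076, 0.60925802, 0.23739426]), 'tcp_rot': array([-3.13936602e+00, -4.35496305e-05,  2.69885341e+00]), 'ft_force': array([-0.35214668, -0.39453118,  0.41827128]), 'opening': 1.0058985482497642} 0.0187
scene 57.40587935892736 317.82297074021324 194.495470905784 [[0.7706715253032418, 0.4766329585784486, -0.42294966944487594, 0.17219092876448783], [-0.6371239945998438, 0.5640892384666527, -0.5252393231197091, -0.4798662220171053], [-0.011765015593405984, 0.6742583732093111, 0.7384018083436823, 0.8666027069821982], [0.0, 0.0, 0.0, 1.0]] dict_keys(['img', 'fovy', 'cx', 'cy', 'extrinsics'])
top 55.85700162290368 320.6451441467726 201.28733138671078 [[0.017409486901723586, 0.9814872933217683, -0.19073437764002488, 0.3722729368888491], [-0.9996344924873556, 0.02103230019894389, 0.01698598769246072, 0.061546356321536995], [0.0206831137734539, 0.1903689454618332, 0.9814947138973209, 1.2839167929123898], [0.0, 0.0, 0.0, 1.0]] dict_keys(['img', 'fovy', 'cx', 'cy', 'extrinsics'])
```

View pics/scene0.png

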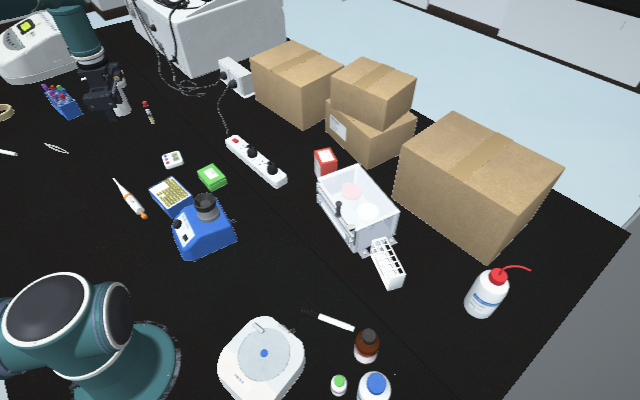

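View pics/top0.png

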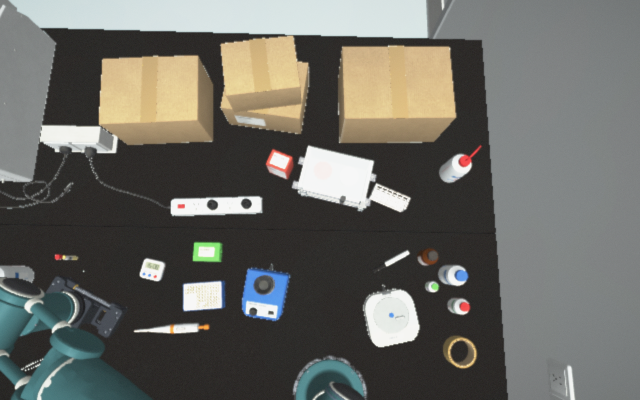

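The scene view shows the locker at about (357,207) with the dark knob at about (338,207). In the top view the locker is at about (336,178), with the knob near (343,200). I'll enlarge both.

Run:
```python
import cv2
a=cv2.imread("pics/top0.png")[135:220,280:400]; cv2.imwrite("pics/topc.png",cv2.resize(a,None,fx=6,fy=6,interpolation=cv2.INTER_CUBIC))
a=cv2.imread("pics/scene0.png")[150:270,300:420]; cv2.imwrite("pics/scenec.png",cv2.resize(a,None,fx=5,fy=5,interpolation=cv2.INTER_CUBIC))
```

```text
(no output)
```

View pics/topc.png

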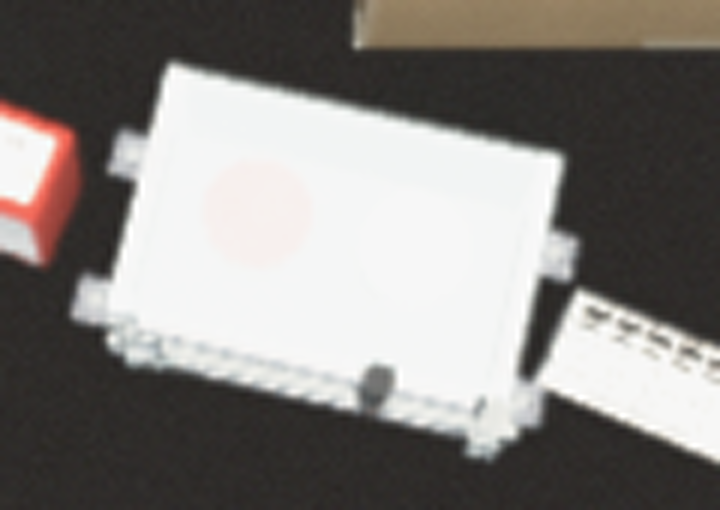

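View pics/scenec.png

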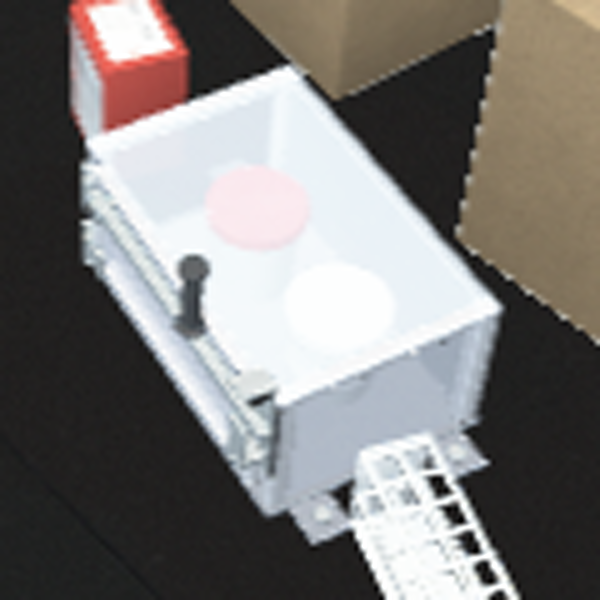

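The top crop shows the locker roof's back corners at crop (172,66) and (562,157), and the dark knob head at (377,380). The scene crop shows the head top at (194,267), the pillar foot at (190,328), and roof corners at (292,68) and (500,308). Next I'll triangulate.

```bash
cat > h.py <<'E'
import numpy as np, cv2
from bench import state, vision, robot
def ray(d,u,v):
    f=200/np.tan(np.radians(d["fovy"])/2); E=np.array(d["extrinsics"])
    r=E[:3,:3]@np.array([(u-d["cx"])/f,-(v-d["cy"])/f,-1]); return E[:3,3],r/np.linalg.norm(r)
def plane(d,u,v,z):
    c,r=ray(d,u,v); return c+r*(z-c[2])/r[2]
def tri(a,b):
    A=[np.eye(3)-np.outer(r,r) for c,r in(a,b)]
    p=np.linalg.solve(A[0]+A[1],A[0]@a[0]+A[1]@b[0]); return p,[np.linalg.norm(M@(p-x[0])) for M,x in zip(A,(a,b))]
E
python3 - <<'E'
from h import *
T=vision.snapshot("top"); S=vision.snapshot("scene")
t=lambda x,y:((x+.5)/6-.5+280,(y+.5)/6-.5+135)
s=lambda x,y:((x+.5)/5-.5+300,(y+.5)/5-.5+150)
# dark blobs
for n,d,(x0,y0,x1,y1) in(("top",T,(335,190,352,208)),("scene",S,(330,195,346,220))):
    g=d["img"][y0:y1,x0:x1].max(2); m=(g<130).astype("uint8")
    k,l,st,c=cv2.connectedComponentsWithStats(m); print(n,[(st[i].tolist(),(c[i]+[x0,y0]).round(1).tolist()) for i in range(1,k)])
for nm,z,a,b in(("BL",.104,t(172,66),s(292,68)),("BR",.104,t(562,157),s(500,308)),("head",.15,t(377,376),s(194,267))):
    print(nm,plane(T,*a,z).round(4),plane(S,*b,z).round(4),tri(ray(T,*a),ray(S,*b)))
print("foot",plane(S,*s(190,330),.1).round(4))
B=[plane(T,*t(172,66),.104),plane(T,*t(562,157),.104)]; e=B[0]-B[1]; print("len",np.linalg.norm(e),"yaw of locker y",np.arctan2(e[1],e[0]))
E
```

```text
top [([0, 7, 17, 11, 84], [341.5, 203.8])]
scene [([5, 6, 7, 17, 68], [337.9, 208.8])]
BL [0.7867 0.085  0.104 ] [0.7856 0.0832 0.104 ] (array([0.78757556, 0.08502088, 0.10154031]), [np.float64(4.7729090559372884e-05), np.float64(4.772909055935296e-05)])
BR [ 0.74   -0.1282  0.104 ] [ 0.739  -0.1274  0.104 ] (array([ 0.73932235, -0.12778916,  0.10442245]), [np.float64(0.0006276689686019129), np.float64(0.0006276689686019385)])
head [ 0.6067 -0.0247  0.15  ] [ 0.6044 -0.0277  0.15  ] (array([ 0.60740591, -0.0249667 ,  0.14548516]), [np.float64(0.0002470795012459116), np.float64(0.00024707950124588934)])
foot [ 0.6029 -0.0284  0.1   ]
len 0.2182702376655345 yaw of locker y 1.355349543412455
```

```bash
cat > go.py <<'E'
import sys
from h import *
from scipy.spatial.transform import Rotation as R
x,y,z,yaw=map(float,sys.argv[1:5])   # TCP target, tool pointing down
s=state(); A=R.from_euler("xyz",s["tcp_rot"]); B=R.from_euler("xyz",[np.pi,0,yaw])
print("travel cm",(A.inv().apply(np.array([x,y,z])-s["tool_pos"])*100).round(2),"rot deg",(A.inv()*B).as_rotvec(degrees=True).round(1),"j",np.round(s["joint_positions"],2))
E
python3 -m crank '{"travel":[[0,0,-4],[-4,-3,-6],[-7,-6,-6],[-10,-9,-6],[-13,-11,-6]],"rotation":[[0,0,0],[0,0,7],[0,0,14],[0,0,21],[0,0,28]],"grip":[1,1,1,1,1]}' 5
python3 go.py 0.604 -0.026 0.25 1.356
```

```text
time_s: 0.62
tool_pos: [0.356, 0.4598, 0.2994]
tcp_rot: [3.141, -0.0, 2.206]
ft_force: [1.2, -0.2, -0.1]
opening: 0.998
grip_force: 0.0
travel cm [-53.82  -8.85   4.92] rot deg [ 0.  -0.  48.7] j [0.87 0.05 1.73 0.   1.35 0.23]
```

```bash
python3 -m crank '{"travel":[[-4,-0.7,0],[-8,-1.4,0],[-12,-2,0],[-16,-2.7,0],[-20,-3.3,0]],"rotation":[[0,0,6],[0,0,12],[0,0,18],[0,0,24],[0,0,30]],"grip":[1,1,1,1,1]}'
python3 -m crank '{"travel":[[0,0,0],[0,0,0]],"rotation":[[0,0,0],[0,0,0]],"grip":[1,1]}'
python3 go.py 0.604 -0.026 0.25 1.356
```

```text
time_s: 1.03
tool_pos: [0.4493, 0.279, 0.2987]
tcp_rot: [3.141, -0.0, 1.682]
ft_force: [0.6, 0.2, -0.5]
opening: 1.001
grip_force: 0.0
time_s: 1.2
tool_pos: [0.4499, 0.279, 0.2986]
tcp_rot: [-3.142, -0.0, 1.683]
ft_force: [-0.1, 0.1, -0.4]
opening: 1.001
grip_force: 0.0
travel cm [-32.03  11.91   4.86] rot deg [-0.  -0.  18.7] j [ 0.51 -0.05  1.84  0.    1.35  0.4 ]
```

```bash
python3 -m crank '{"travel":[[-3.5,1.3,0],[-7,2.6,0],[-10.5,3.9,0],[-14,5.2,0],[-17.5,6.5,0]],"rotation":[[0,0,4],[0,0,8],[0,0,12],[0,0,16],[0,0,18.7]],"grip":[1,1,1,1,1]}'
python3 go.py 0.604 -0.026 0.25 1.356
```

```text
time_s: 1.62
tool_pos: [0.534, 0.1149, 0.2986]
tcp_rot: [-3.141, -0.001, 1.36]
ft_force: [-0.9, 0.6, -0.2]
opening: 1.001
grip_force: 0.0
travel cm [-12.32   9.79   4.85] rot deg [-0.  -0.   0.3] j [ 0.17 -0.01  1.8   0.    1.35  0.38]
```

```bash
python3 -m crank '{"travel":[[-3.1,2.5,0],[-6.2,5,1.5],[-9.3,7.5,3],[-12.3,9.8,4.8],[-12.3,9.8,4.8]],"rotation":[[0,0,0.2],[0,0,0.2],[0,0,0.2],[0,0,0.2],[0,0,0.2]],"grip":[0.6,0.6,0.6,0.6,0.6]}'
python3 -m crank '{"travel":[[0,0,0],[0,0,0],[0,0,0]],"rotation":[[0,0,0],[0,0,0],[0,0,0]],"grip":[0.6,0.6,0.6]}'
python3 go.py 0.604 -0.026 0.175 1.356
python3 - <<'E'
from h import *
for n,c in(("scene",(290,110,400,240)),("top",(290,140,390,220))):
    d=vision.snapshot(n)["img"][c[1]:c[3],c[0]:c[2],::-1]; cv2.imwrite(f"pics/{n}1.png",cv2.resize(d,None,fx=4.5,fy=4.5,interpolation=cv2.INTER_CUBIC))
a,b=cv2.imread("pics/scene1.png"),cv2.imread("pics/top1.png")
cv2.imwrite("pics/both1.png",cv2.resize(np.hstack([cv2.resize(a,None,fx=.8,fy=.8),cv2.copyMakeBorder(cv2.resize(b,None,fx=.85,fy=.85),0,int(a.shape[0]*.8)-int(b.shape[0]*.85),0,0,0)]),None,fx=1,fy=1))
E
```

```text
time_s: 2.03
tool_pos: [0.6042, -0.0297, 0.2462]
tcp_rot: [-3.137, 0.003, 1.355]
ft_force: [-1.0, -0.1, -1.3]
opening: 0.647
grip_force: 0.0
time_s: 2.28
tool_pos: [0.604, -0.0242, 0.2515]
tcp_rot: [3.141, -0.001, 1.359]
ft_force: [-0.2, 0.5, -0.4]
opening: 0.6
grip_force: 0.0
travel cm [-0.18  0.03  7.65] rot deg [ 0.  -0.   0.2] j [-0.08  0.12  1.75  0.    1.27  0.13]
```

View pics/both1.png

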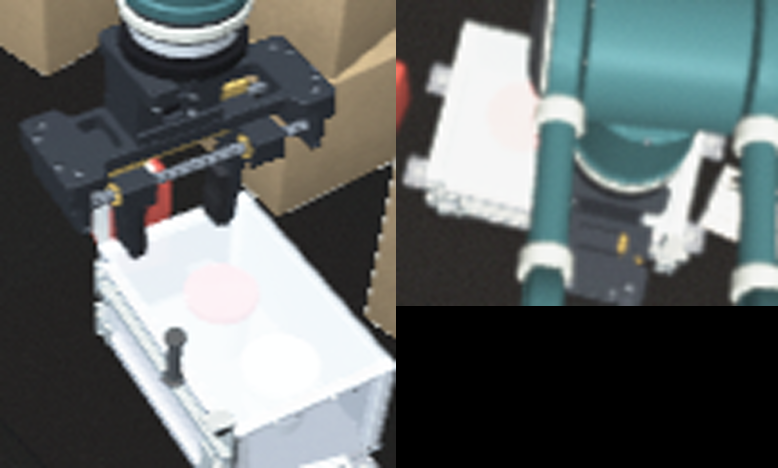

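The knob stands below the fingers, at crop (175,355), and the fingers straddle the gate line with the axis about right. I'm descending to the grip height.

```bash
python3 -m crank '{"travel":[[-0.2,0,3],[-0.2,0,6],[-0.2,0,8.5],[-0.2,0,8.5]],"rotation":[[0,0,0],[0,0,0],[0,0,0],[0,0,0]],"grip":[0.6,0.6,0.6,0.6]}'
python3 -m crank '{"travel":[[0,0,1.5],[0,0,3],[0,0,4.5],[0,0,5.5],[0,0,5.5]],"rotation":[[0,0,0],[0,0,0],[0,0,0],[0,0,0],[0,0,0]],"grip":[0.6,0.6,0.6,0.6,0.6]}'
python3 go.py 0.604 -0.026 0.111 1.356
python3 - <<'E'
from h import *
d=vision.snapshot("scene"); cv2.imwrite("pics/s2.png",cv2.resize(d["img"][120:260,290:420,::-1],None,fx=4,fy=4,interpolation=cv2.INTER_CUBIC))
E
```

```text
time_s: 2.72
tool_pos: [0.5995, -0.0265, 0.1606]
tcp_rot: [-3.133, 0.001, 1.359]
ft_force: [-0.6, 0.5, -0.4]
opening: 0.601
grip_force: 0.0
time_s: 3.13
tool_pos: [0.6026, -0.0274, 0.1099]
tcp_rot: [-3.139, 0.0, 1.358]
ft_force: [-0.5, 0.2, -0.2]
opening: 0.599
grip_force: 0.0
travel cm [ 0.16  0.11 -0.11] rot deg [-0.1  0.   0.1] j [-0.09  0.24  1.88  0.    1.02  0.13]
```

View pics/s2.png

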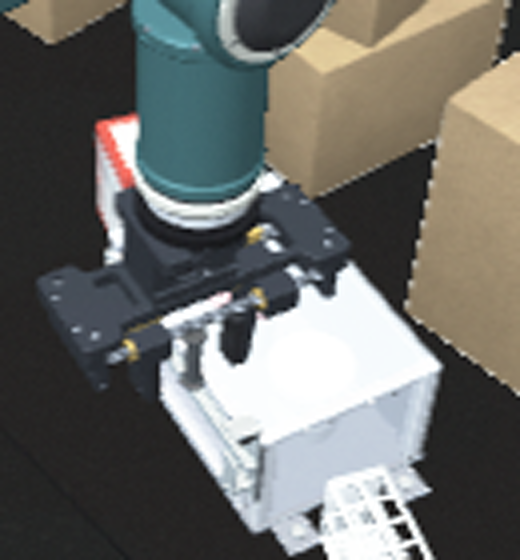

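The knob at crop (190,355) sits midway between the fingers at (145,375) and (235,340). I'm closing gently.

```bash
python3 -m crank '{"travel":[[0,0,0],[0,0,0],[0,0,0],[0,0,0],[0,0,0]],"rotation":[[0,0,0],[0,0,0],[0,0,0],[0,0,0],[0,0,0]],"grip":[0.5,0.4,0.3,0.25,0.2]}' 4
python3 -m crank '{"travel":[[0,0,0],[0,0,0],[0,0,0],[0,0,0],[0,0,0]],"rotation":[[0,0,0],[0,0,0],[0,0,0],[0,0,0],[0,0,0]],"grip":[0.17,0.14,0.11,0.08,0.05]}' 4
python3 -m crank '{"travel":[[0,0,0],[0,0,0],[0,0,0]],"rotation":[[0,0,0],[0,0,0],[0,0,0]],"grip":[0.05,0.05,0.05]}' 4
```

```text
time_s: 3.6
tool_pos: [0.6039, -0.0282, 0.1114]
tcp_rot: [3.141, -0.0, 1.357]
ft_force: [0.1, -0.6, -0.4]
opening: 0.246
grip_force: 0.0
time_s: 4.02
tool_pos: [0.6038, -0.0283, 0.111]
tcp_rot: [3.141, -0.0, 1.357]
ft_force: [-0.3, -0.1, 3.0]
opening: 0.179
grip_force: 4.1
time_s: 4.27
tool_pos: [0.6038, -0.0282, 0.111]
tcp_rot: [3.141, -0.0, 1.357]
ft_force: [0.7, 0.2, 3.1]
opening: 0.181
grip_force: 4.2
```

The opening is 15.9 mm where a 12 mm pillar was expected, and there's an upward reaction, so the tips are probably on the pillar's flared foot. I'll re-grip a few mm higher.

```bash
python3 -m crank '{"travel":[[0,0,0],[0,0,0],[0,0,-0.2],[0,0,-0.4],[0,0,-0.4]],"rotation":[[0,0,0],[0,0,0],[0,0,0],[0,0,0],[0,0,0]],"grip":[0.3,0.3,0.3,0.3,0.3]}' 4
python3 -m crank '{"travel":[[0,0,0],[0,0,0],[0,0,0],[0,0,0],[0,0,0]],"rotation":[[0,0,0],[0,0,0],[0,0,0],[0,0,0],[0,0,0]],"grip":[0.2,0.17,0.14,0.11,0.08]}' 4
python3 -m crank '{"travel":[[0,0,0],[0,0,0],[0,0,0]],"rotation":[[0,0,0],[0,0,0],[0,0,0]],"grip":[0.08,0.05,0.05]}' 4
```

```text
time_s: 4.68
tool_pos: [0.6035, -0.0281, 0.1149]
tcp_rot: [3.141, -0.0, 1.357]
ft_force: [-0.4, -0.3, -0.8]
opening: 0.303
grip_force: 0.0
time_s: 5.1
tool_pos: [0.6035, -0.0282, 0.1146]
tcp_rot: [3.142, -0.0, 1.357]
ft_force: [-0.0, -0.2, 0.3]
opening: 0.171
grip_force: 3.9
time_s: 5.35
tool_pos: [0.6035, -0.0281, 0.1147]
tcp_rot: [3.142, -0.0, 1.357]
ft_force: [0.8, -0.3, -0.7]
opening: 0.169
grip_force: 3.9
```

```bash
python3 -m crank '{"travel":[[0.01,0,-0.05],[0.02,0,-0.1],[0.03,0,-0.15],[0.04,0,-0.2],[0.04,0,-0.2]],"rotation":[[0,-0.3,0],[0,-0.5,0],[0,-0.8,0],[0,-1.1,0],[0,-1.1,0]],"grip":[0.05,0.05,0.05,0.05,0.05]}' 5
python3 -m crank '{"travel":[[0,0,0],[0,0,0]],"rotation":[[0,0,0],[0,0,0]],"grip":[0.05,0.05]}' 5
```

```text
time_s: 5.77
tool_pos: [0.6036, -0.0277, 0.1167]
tcp_rot: [-3.142, 0.02, 1.357]
ft_force: [0.2, -0.6, -1.6]
opening: 0.167
grip_force: 4.9
time_s: 5.93
tool_pos: [0.6036, -0.0277, 0.1167]
tcp_rot: [3.142, 0.019, 1.357]
ft_force: [0.2, -0.3, -0.5]
opening: 0.17
grip_force: 4.9
```

```bash
python3 -m crank '{"travel":[[0.01,0,-0.05],[0.02,0,-0.1],[0.03,0,-0.15],[0.04,0,-0.2],[0.04,0,-0.2]],"rotation":[[0,-0.3,0],[0,-0.5,0],[0,-0.8,0],[0,-1.1,0],[0,-1.1,0]],"grip":[0.05,0.05,0.05,0.05,0.05]}' 5
python3 -m crank '{"travel":[[0,0,0],[0,0,0]],"rotation":[[0,0,0],[0,0,0]],"grip":[0.05,0.05]}' 5
python3 - <<'E'
from h import *
d=vision.snapshot("scene"); cv2.imwrite("pics/s3.png",cv2.resize(d["img"][170:260,310:400,::-1],None,fx=6,fy=6,interpolation=cv2.INTER_CUBIC))
E
```

```text
time_s: 6.35
tool_pos: [0.6037, -0.0273, 0.1188]
tcp_rot: [-3.142, 0.039, 1.357]
ft_force: [-0.5, -0.6, -0.6]
opening: 0.168
grip_force: 4.9
time_s: 6.52
tool_pos: [0.6036, -0.0273, 0.1187]
tcp_rot: [-3.141, 0.038, 1.357]
ft_force: [0.8, -0.3, -1.6]
opening: 0.168
grip_force: 4.9
```

View pics/s3.png

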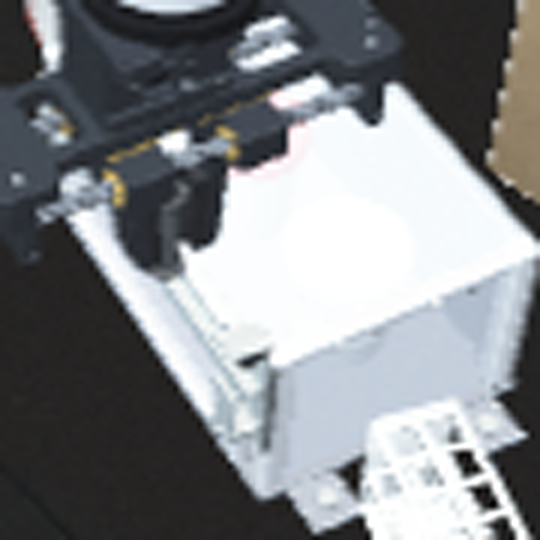

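The pillar is held between the pads at crop (173,225). I'll keep lifting in small steps until the buffer is felt.

```bash
for i in 1 2 ; do python3 -m crank '{"travel":[[0.01,0,-0.03],[0.01,0,-0.07],[0.02,0,-0.1],[0.02,0,-0.1],[0.02,0,-0.1]],"rotation":[[0,-0.2,0],[0,-0.4,0],[0,-0.55,0],[0,-0.55,0],[0,-0.55,0]],"grip":[0.05,0.05,0.05,0.05,0.05]}' 8|egrep 'pos|ft_f|open'; done
```

```text
tool_pos: [0.6037, -0.0271, 0.1197]
ft_force: [-0.3, -1.3, -1.5]
opening: 0.161
tool_pos: [0.6038, -0.0268, 0.1207]
ft_force: [1.3, -0.4, -1.3]
opening: 0.164
```

```bash
for i in 1 2 ; do python3 -m crank '{"travel":[[0.01,0,-0.03],[0.01,0,-0.07],[0.02,0,-0.1],[0.02,0,-0.1],[0.02,0,-0.1]],"rotation":[[0,-0.2,0],[0,-0.4,0],[0,-0.55,0],[0,-0.55,0],[0,-0.55,0]],"grip":[0.05,0.05,0.05,0.05,0.05]}' 8|egrep 'pos|ft_f|open'; done
```

```text
tool_pos: [0.6038, -0.0266, 0.1217]
ft_force: [0.7, -1.0, -0.8]
opening: 0.162
tool_pos: [0.6039, -0.0264, 0.1226]
ft_force: [-0.4, 0.1, -1.3]
opening: 0.166
```

```bash
python3 -m crank '{"travel":[[0,0,0],[0,0,0]],"rotation":[[0,0,0],[0,0,0]],"grip":[0.05,0.05]}' 8|egrep 'pos|ft_f|open'
```

```text
tool_pos: [0.6039, -0.0264, 0.1226]
ft_force: [0.3, -1.3, -2.0]
opening: 0.166
```

```bash
for i in 1 2 ; do python3 -m crank '{"travel":[[0.01,0,-0.03],[0.01,0,-0.07],[0.02,0,-0.1],[0.02,0,-0.1],[0.02,0,-0.1]],"rotation":[[0,-0.2,0],[0,-0.4,0],[0,-0.55,0],[0,-0.55,0],[0,-0.55,0]],"grip":[0.05,0.05,0.05,0.05,0.05]}' 8|egrep 'pos|ft_f|open'; done
```

```text
tool_pos: [0.6038, -0.0264, 0.1231]
ft_force: [2.3, -2.7, -6.6]
opening: 0.16
tool_pos: [0.6037, -0.0264, 0.1239]
ft_force: [3.1, -5.2, -8.4]
opening: 0.167
```

```bash
python3 -m crank '{"travel":[[0,0,0],[0,0,0]],"rotation":[[0,0,0],[0,0,0]],"grip":[0.05,0.05]}' 8|egrep 'pos|ft_f|open'
```

```text
tool_pos: [0.6037, -0.0264, 0.1239]
ft_force: [3.7, -4.5, -8.3]
opening: 0.161
```

The buffer is felt at about 8.3 mm of knob rise. I'm easing back until it's relieved.

```bash
python3 -m crank '{"travel":[[-0.01,0,0.07],[-0.02,0,0.12],[-0.03,0,0.18],[-0.04,0,0.24],[-0.04,0,0.24]],"rotation":[[0,0.4,0],[0,0.7,0],[0,1,0],[0,1.3,0],[0,1.3,0]],"grip":[0.05,0.05,0.05,0.05,0.05]}' 8|egrep 'pos|ft_f|open'
for i in 1 2; do python3 -m crank '{"travel":[[0,0,0],[0,0,0]],"rotation":[[0,0,0],[0,0,0]],"grip":[0.05,0.05]}' 8|egrep 'pos|ft_f|open'; done
python3 go.py 0.6 0 0.12 1.356
```

```text
tool_pos: [0.6039, -0.0262, 0.1228]
ft_force: [-0.2, 0.0, -0.2]
opening: 0.165
tool_pos: [0.6039, -0.0263, 0.1227]
ft_force: [-1.0, -1.2, -0.1]
opening: 0.159
tool_pos: [0.6038, -0.0264, 0.1224]
ft_force: [-1.0, -1.7, -0.4]
opening: 0.166
travel cm [ 2.51 -0.94  0.06] rot deg [0.  4.2 0. ] j [-0.04  0.24  1.86 -0.08  1.05  0.21]
```

```bash
python3 -m crank '{"travel":[[0,-0.05,0],[0,-0.1,0],[0,-0.15,0],[0,-0.2,0],[0,-0.2,0]],"rotation":[[0,0,0.2],[0,0,0.4],[0,0,0.6],[0,0,0.8],[0,0,0.8]],"grip":[0.05,0.05,0.05,0.05,0.05]}' 8|egrep 'pos|ft_f|open'
```

```text
tool_pos: [0.602, -0.0259, 0.1223]
ft_force: [0.6, -0.5, 0.1]
opening: 0.159
```

```bash
python3 -m crank '{"travel":[[0,-0.05,0],[0,-0.1,0],[0,-0.1,0]],"rotation":[[0,0,0.2],[0,0,0.4],[0,0,0.4]],"grip":[0.05,0.05,0.05]}' 8|egrep 'pos|ft_f|open'
```

```text
tool_pos: [0.6009, -0.0257, 0.1222]
ft_force: [0.8, -1.2, -1.1]
opening: 0.159
```

```bash
python3 -m crank '{"travel":[[0,-0.05,0],[0,-0.1,0],[0,-0.1,0]],"rotation":[[0,0,0.2],[0,0,0.4],[0,0,0.4]],"grip":[0.05,0.05,0.05]}' 8|egrep 'pos|ft_f|open'
```

```text
tool_pos: [0.5999, -0.0254, 0.1221]
ft_force: [1.6, -0.1, -0.6]
opening: 0.163
```

```bash
python3 -m crank '{"travel":[[0,-0.05,0],[0,-0.1,0],[0,-0.1,0]],"rotation":[[0,0,0.2],[0,0,0.4],[0,0,0.4]],"grip":[0.05,0.05,0.05]}' 8|egrep 'pos|ft_f|open'
```

```text
tool_pos: [0.5989, -0.0251, 0.1221]
ft_force: [0.4, 0.2, -1.1]
opening: 0.166
```

```bash
python3 -m crank '{"travel":[[0,-0.1,0],[0,-0.2,0],[0,-0.3,0],[0,-0.3,0]],"rotation":[[0,0,0.4],[0,0,0.8],[0,0,1.3],[0,0,1.3]],"grip":[0.05,0.05,0.05,0.05]}' 8|egrep 'pos|ft_f|open'
```

```text
tool_pos: [0.5958, -0.0242, 0.122]
ft_force: [1.6, 2.3, -2.5]
opening: 0.161
```

```bash
python3 -m crank '{"travel":[[0,-0.15,0],[0.01,-0.3,0],[0.01,-0.45,0],[0.02,-0.6,0],[0.02,-0.6,0]],"rotation":[[0,0,0.6],[0,0,1.3],[0,0,1.9],[0,0,2.5],[0,0,2.5]],"grip":[0.05,0.05,0.05,0.05,0.05]}' 8|egrep 'pos|rot|ft_f|open'
```

```text
tool_pos: [0.59, -0.0222, 0.1219]
tcp_rot: [3.135, 0.072, 1.254]
ft_force: [2.8, 4.9, -4.0]
opening: 0.17
```

```bash
cat > arc.py <<'E'
import sys
from h import *
from scipy.spatial.transform import Rotation as R
# prints travel/rotation from the present measured pose to points along the gate arc
P0=np.array([.6038,-.0264,.1224]); R0=R.from_euler("xyz",[np.pi,0,1.356])*R.from_euler("y",-4.1,degrees=True)
H=P0+.1334*np.array([.213,.977,0])+.009*np.array([.977,-.213,0])
s=state(); A=R.from_euler("xyz",s["tcp_rot"])
e=s["tool_pos"]-H; e0=P0-H
print("now theta",(np.arctan2(e0[1],e0[0])-np.arctan2(e[1],e[0])).round(4),"yaw theta",1.356-s["tcp_rot"][2],"radius",np.hypot(*e[:2]).round(4),np.hypot(*e0[:2]).round(4))
for th in map(float,sys.argv[1:]):
    q=R.from_euler("z",-th); print(th,(A.inv().apply(H+q.apply(e0)-s["tool_pos"])*100).round(2),(A.inv()*q*R0).as_rotvec(degrees=True).round(1))
E
python3 arc.py .11 .14 .18 .22 .26
```

```text
now theta 0.1076 yaw theta 0.10159493220159743 radius 0.1342 0.1337
0.11 [ 0.05 -0.03 -0.05] [0.4 0.  0.5]
0.14 [ 0.09 -0.43 -0.06] [0.6 0.  2.2]
0.18 [ 0.15 -0.96 -0.07] [0.7 0.  4.5]
0.22 [ 0.24 -1.49 -0.08] [0.9 0.  6.8]
0.26 [ 0.35 -2.01 -0.09] [1.  0.  9.1]
```

```bash
python3 -m crank '{"travel":[[0.1,-0.03,0],[0.14,-0.43,0],[0.2,-0.96,0],[0.29,-1.49,0],[0.4,-2.0,0]],"rotation":[[0.2,0,0.5],[0.3,0,2.2],[0.5,0,4.5],[0.7,0,6.8],[0.8,0,9]],"grip":[0.05,0.05,0.05,0.05,0.05]}' 6|egrep 'pos|rot|ft_f|open'
python3 arc.py .3 .35 .4 .45 .5
```

```text
tool_pos: [0.5726, -0.0134, 0.122]
tcp_rot: [3.136, 0.073, 1.095]
ft_force: [1.5, 0.8, -2.0]
opening: 0.162
now theta 0.253 yaw theta 0.26059216668805907 radius 0.1341 0.1337
0.3 [ 0.09 -0.62 -0.05] [0.5 0.1 2.3]
0.35 [ 0.18 -1.29 -0.06] [0.7 0.1 5.1]
0.4 [ 0.3  -1.94 -0.07] [0.9 0.1 8. ]
0.45 [ 0.45 -2.59 -0.08] [ 1.1  0.  10.8]
0.5 [ 0.64 -3.24 -0.1 ] [ 1.3  0.  13.7]
```

```bash
python3 -m crank '{"travel":[[0.09,-0.62,0],[0.18,-1.29,0],[0.3,-1.94,0],[0.45,-2.59,0],[0.64,-3.24,0]],"rotation":[[0.2,0,2.3],[0.3,0,5.1],[0.5,0,8],[0.7,0,10.8],[0.9,0,13.7]],"grip":[0.05,0.05,0.05,0.05,0.05]}' 6|egrep 'pos|rot|ft_f|open'
python3 arc.py .55 .61 .67 .73 .8
```

```text
tool_pos: [0.5464, 0.0066, 0.1217]
tcp_rot: [3.134, 0.072, 0.855]
ft_force: [1.4, -1.0, -0.4]
opening: 0.171
now theta 0.4988 yaw theta 0.500732709753914 radius 0.1344 0.1337
0.55 [ 0.12 -0.68 -0.09] [0.6 0.  2.8]
0.61 [ 0.24 -1.47 -0.1 ] [0.9 0.  6.2]
0.67 [ 0.4  -2.25 -0.12] [1.1 0.  9.7]
0.73 [ 0.61 -3.03 -0.14] [ 1.4 -0.  13.1]
0.8 [ 0.92 -3.91 -0.17] [ 1.7 -0.  17.1]
```

```bash
python3 -m crank '{"travel":[[0.12,-0.68,-0.05],[0.24,-1.47,-0.06],[0.4,-2.25,-0.08],[0.61,-3.03,-0.1],[0.92,-3.91,-0.12]],"rotation":[[0.3,0,2.8],[0.6,0,6.2],[0.8,0,9.7],[1.1,0,13.1],[1.4,0,17.1]],"grip":[0.05,0.05,0.05,0.05,0.05]}' 6|egrep 'pos|rot|ft_f|open'
python3 arc.py .86 .92 .98 1.04 1.1
```

```text
tool_pos: [0.5224, 0.0388, 0.1219]
tcp_rot: [3.137, 0.072, 0.555]
ft_force: [-0.2, -1.6, -0.7]
opening: 0.168
now theta 0.7993 yaw theta 0.8005233333902468 radius 0.1344 0.1337
0.86 [ 0.14 -0.8  -0.06] [0.5 0.  3.4]
0.92 [ 0.27 -1.59 -0.08] [0.7 0.  6.8]
0.98 [ 0.44 -2.38 -0.09] [ 1.   0.  10.3]
1.04 [ 0.66 -3.15 -0.11] [ 1.2 -0.  13.7]
1.1 [ 0.92 -3.91 -0.13] [ 1.5 -0.  17.1]
```

```bash
python3 -m crank '{"travel":[[0.14,-0.8,-0.04],[0.27,-1.59,-0.06],[0.44,-2.38,-0.07],[0.66,-3.15,-0.09],[0.92,-3.91,-0.11]],"rotation":[[0.3,0,3.4],[0.5,0,6.8],[0.8,0,10.3],[1,0,13.7],[1.3,0,17.1]],"grip":[0.05,0.05,0.05,0.05,0.05]}' 6|egrep 'pos|rot|ft_f|open'
python3 arc.py 1.16 1.22 1.28 1.34 1.4
```

```text
tool_pos: [0.5088, 0.0771, 0.122]
tcp_rot: [3.139, 0.072, 0.256]
ft_force: [-1.9, -1.7, -0.2]
opening: 0.167
now theta 1.1023 yaw theta 1.0995006490545822 radius 0.1345 0.1337
1.16 [ 0.16 -0.76 -0.06] [0.4 0.  3.5]
1.22 [ 0.28 -1.55 -0.07] [0.6 0.  6.9]
1.28 [ 0.46 -2.34 -0.08] [ 0.9  0.  10.3]
1.34 [ 0.68 -3.11 -0.1 ] [ 1.1  0.  13.7]
1.4 [ 0.94 -3.86 -0.12] [ 1.4  0.  17.2]
```

```bash
python3 -m crank '{"travel":[[0.16,-0.76,-0.04],[0.28,-1.55,-0.05],[0.46,-2.34,-0.06],[0.68,-3.11,-0.08],[0.94,-3.86,-0.1]],"rotation":[[0.2,0,3.5],[0.4,0,6.9],[0.7,0,10.3],[0.9,0,13.7],[1.2,0,17.1]],"grip":[0.05,0.05,0.05,0.05,0.05]}' 6|egrep 'pos|rot|ft_f|open'
python3 arc.py 1.45 1.5
python3 -m crank '{"travel":[[0,0,0],[0,0,0]],"rotation":[[0,0,0],[0,0,0]],"grip":[0.05,0.05]}'|egrep 'pos|ft'
python3 - <<'E'
from h import *
d=vision.snapshot("scene"); cv2.imwrite("pics/s4.png",cv2.resize(d["img"][120:280,260:420,::-1],None,fx=3.5,fy=3.5,interpolation=cv2.INTER_CUBIC))
E
```

```text
tool_pos: [0.5073, 0.117, 0.1221]
tcp_rot: [3.139, 0.074, -0.043]
ft_force: [-4.5, -0.5, 0.7]
opening: 0.167
now theta -4.8825 yaw theta 1.3987338390605626 radius 0.1346 0.1337
1.45 [ 0.15 -0.65 -0.04] [0.4 0.1 2.9]
1.5 [ 0.24 -1.31 -0.05] [0.6 0.1 5.8]
tool_pos: [0.5075, 0.1177, 0.1222]
ft_force: [-4.7, 1.6, 1.9]
```

View pics/s4.png

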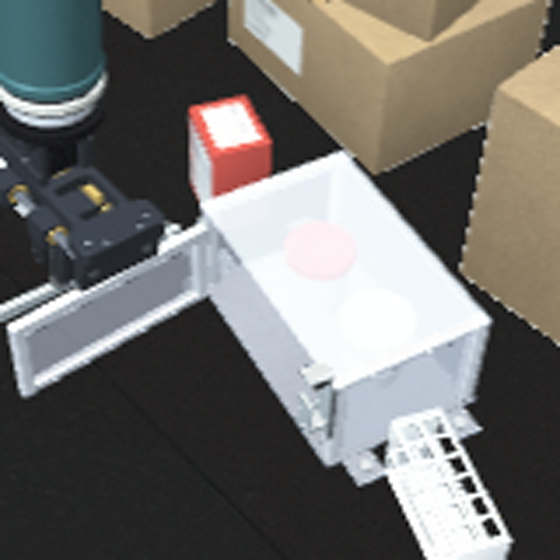

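The gate stands wide open at about 1.4 rad, with its free end at crop (20,360) and the catch at (318,380) empty. Now I'll lower the bar.

```bash
python3 -m crank '{"travel":[[-0.1,0,0.15],[-0.13,0,0.3],[-0.16,0,0.45],[-0.19,0,0.6],[-0.19,0,0.6]],"rotation":[[0,0.8,0],[0,1.6,0],[0,2.4,0],[0,3.2,0],[0,3.2,0]],"grip":[0.05,0.05,0.05,0.05,0.05]}' 5|egrep 'pos|rot|ft_f|open'
python3 -m crank '{"travel":[[-0.01,0,0.05],[-0.02,0,0.1],[-0.02,0,0.1]],"rotation":[[0,0.5,0],[0,0.8,0],[0,0.8,0]],"grip":[0.05,0.05,0.05]}' 5|egrep 'pos|rot|ft_f|open'
```

```text
tool_pos: [0.5061, 0.1178, 0.1157]
tcp_rot: [3.141, 0.013, -0.039]
ft_force: [-3.9, 0.6, 0.7]
opening: 0.169
tool_pos: [0.5064, 0.1178, 0.1152]
tcp_rot: [3.141, -0.001, -0.039]
ft_force: [-5.6, 0.1, 1.7]
opening: 0.169
```

```bash
python3 -m crank '{"travel":[[0,0,0],[0,0,0],[0,0,0],[0,0,0],[0,0,0]],"rotation":[[0,0,0],[0,0,0],[0,0,0],[0,0,0],[0,0,0]],"grip":[0.2,0.25,0.35,0.45,0.5]}' 5|egrep 'pos|ft_f|open'
python3 -m crank '{"travel":[[0,0,-2],[0,0,-4],[0,0,-7],[0,0,-10],[0,0,-13]],"rotation":[[0,0,0],[0,0,0],[0,0,0],[0,0,0],[0,0,0]],"grip":[0.5,0.5,0.5,0.5,0.5]}' 5|egrep 'pos|ft_f|open'
python3 -m crank '{"travel":[[0,-3,0],[0,-6,0],[0,-9,0],[0,-12,0],[0,-12,0]],"rotation":[[0,0,0],[0,0,0],[0,0,0],[0,0,0],[0,0,0]],"grip":[0.5,0.5,0.5,0.5,0.5]}' 5|egrep 'pos|ft_f|open'
python3 - <<'E'
from h import *
d=vision.snapshot("scene"); cv2.imwrite("pics/s5.png",cv2.resize(d["img"][140:260,260:380,::-1],None,fx=5,fy=5,interpolation=cv2.INTER_CUBIC))
E
```

```text
tool_pos: [0.5076, 0.1181, 0.1155]
ft_force: [0.6, -0.3, -1.1]
opening: 0.455
tool_pos: [0.5067, 0.1181, 0.2464]
ft_force: [0.4, 0.3, 0.0]
opening: 0.501
tool_pos: [0.5118, 0.2424, 0.2455]
ft_force: [-0.5, 0.8, 0.4]
opening: 0.499
```

View pics/s5.png

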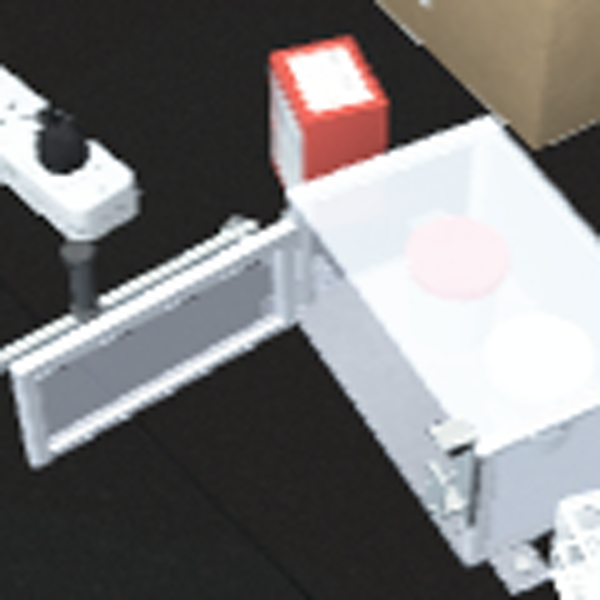

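The gate stands open unsupported, with its end at crop (30,460). The bar lies parallel to the gate's top with the knob upright at (80,280), and the carton and cups haven't moved. The robot is clear, so I'm handing in.

```bash
python3 -c "
from bench import close_job; print(close_job())"
```

```text
the job is handed in; nothing more can be done
None
```

I handed the job in with the gate standing open by itself at about 1.4 rad (by the arm's position), the latch bar down and the gripper clear. The catch took an estimated 4 N at most against the 8 N limit, and the things in the last picture (carton and cups) had not moved; no verdict came back.

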